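Count out and peel off an empty fittings tray

ROBOT

A 7-joint arm with a two-finger parallel gripper is mounted at the origin on the work surface. World frame = base frame: x ahead of the robot, y to its left, z up, the work surface at z = 0. Lengths are in m, angles in degrees, forces in N, time in s.
With the tool pointing down it reaches from about 0.425 to 0.95 m from the base axis. Payload 4.7 kg.
Tool frame: the origin (TCP) lies between the finger pads; the fingertips stand 11 mm ahead of it and the grasp point (between the pads) lies 8 mm behind it (r.finger_overhang is the distance from the TCP to the fingertips, in m); z points along the fingers, x is the direction in which the jaws open and shut, and the axes are right-handed (so a half turn about z gives the same grasp; the last joint's range is limited). The gripper opens to 85 mm and grips with 20 to 120 N. Pads are 22 mm wide; open, the fingers measure 114 mm over their backs; the gripper's body (76 mm by 85 mm) begins 54 mm behind the grasp point. The pads swing forward as they close: fully open they stand 13 mm farther back than shut.
Start: joints at [-71.557, 26.849, -2.785, 87.806, 1.381, 65.374, -4.715], TCP at [0.232, 0.634, 0.242] pointing down, gripper open.
Joint ranges: [-148.3, 148.3], [-19.14, 114.17], [-79.39, 73.82], [5.75, 140.21], [-59.74, 239.74], [12.07, 113.84], [-152.46, 152.46]. Speed limits (degrees/s): [147.25, 147.25, 180, 180, 180, 180, 180].

INTERFACE

Orientations are given as a 3x3 rotation matrix whose columns are the frame's x, y, z axes.
In Python, from plant import r, read_camera gives the robot as it stands.
- The arm moves only by the tool arm_command, never from a script. Its argument "motion" is a list that holds one entry, the list of rows, each a list of 7 numbers: the closure, from 0 (fully open) to 1 (shut), then the shift along the world's x, y, z normalised to -1 to 1, where 1 is 0.12 m, then the turn, a rotation vector about the world's x, y, z normalised to -1 to 1, where 1 is 90 degrees. In form: [[[jaw, dx, dy, dz, wx, wy, wz], ...]]. A call has exactly 10 rows; each row is the pose to reach, as a shift and turn from the pose commanded when the call began; what a row does not reach only later rows make up. A row lasts 1/10 s, in which the tool goes at most 50 mm and 8.59 degrees, less where a joint would pass 70% of its speed; a pose out of reach is approached as far as the arm can. A call with a number of a shift or a turn outside -1 to 1 is refused whole. A call with a gripper value outside its range is refused whole. The fingers move at their own pace and stop on an object; "force" is the grip in N (left out, the last holds). Time passes only in rows, so rows that repeat a pose let the fingers close, or fill a call up. It gives the time, the measured TCP pose, the force and the opening at its end, in the units of the state.
- r.state(): the state, without advancing time (a new reading comes with each control period).
- read_camera(name): name is "scene" or "top"; returns a dict with "color" (420x560x3 uint8, blue, green, red), "range_z" (420x560 float32, m along the optical axis (not along the pixel's ray), 0 where there is no reading), "vfov" (degrees; the focal length in pixels is half the picture's height over the tangent of half this angle, whatever the lens; pixels are square), "cx", "cy" (the principal point, pixels), "world_to_cam" (4x4, takes a point from world to camera coordinates). Camera axes: x right, y up, looking along -z (the intrinsics and any distortion apply to the point x, -y, -z); pixel columns grow to the right and rows downward; lengths in m; the calibration is good to about 2 mm. A picture is of the moment at which its call begins.
- r.close_job(): hands the job in, once; it reports no verdict.
The state is a dict: "t": time; "qpos": joint angles; "joint_vel": joint speeds; "joint_torque": joint torques, N m; "eef_pos": TCP position; "orientation": TCP orientation; "wrist_force": force on the tool from outside, world axes, zero at the start; "moment": the same for the moment, N m; "width": finger opening in m.
Only numpy, scipy, OpenCV 4.12 (cv2) and the standard library are available. Lean on these libraries where they do the work, as an engineer would, in place of code of your own. Each camera call takes 0.05 s, during which the arm holds its last target. There are 200 camera calls.

TASK

Take the empty white tray off the fittings stack: first count it on the tally counter by swinging the red-posted lever all the way to its stop and letting it spring back. Then, as the white tray clings to the grey trays below, raise its blue-lug end first, with the opposite end staying down, until it has come free, so that the grey stack stays down flat in its cradle. Show the tray to the upward-looking camera and finish still holding it there: level, centred over the lens, about 12 cm above it and touching nothing else; leave the things lying about undisturbed.

Things in the scene. Friction and masses are not known exactly. Their poses are not given: they have to be found in the camera images.
- tray_center (a point): Empty white formed tray on top of the stack, 190 (own x) by 140 (own y) by 14 mm, 0.11 to 0.18 kg; this point is its middle, half-way up the 14 mm. Own z is up. Its outer rim is a flange 16 mm wide and 6 mm thick (8 to 14 mm above the tray's underside); the pan inside hangs 8 mm below the flange into the stack.
- tray_lug (a point): Blue grip lug standing on the flange at the tray's own -x -y corner, 26 mm along own x, 10 mm thick along own y, 28 mm high above the flange; this point is its centre, 80 mm to -x, 62 mm to -y and 21 mm above tray_center; axes as the tray's. Pinch it across its thickness (fingers either side along own y) from above.
- tray_far (a point): Middle of the tray's far end (own +x), at the flange's underside, 95 mm to +x and 1 mm above tray_center: the edge that stays down while peeling. With the lug end raised and the tray turned about this edge, the flange is clear of the clinging pads from 0.17 to 0.2 rad on, and the stack stays down. Axes as the tray's.
- stack: Loose stack of nested grey trays, 190 by 140 by 36 mm, 0.30 kg; origin under its centre, axes as the tray's. Two sprung rubber pads on black brackets (45 mm high, out to 84.5 mm either side), 45 mm from the centre towards +x, squeeze the white tray's flange edges and cling with about 2 N each: pull the tray up level and they drag the stack's far end up with it.
- cradle: Dark steel cradle fixed to the bench, 210 by 160 mm, base 8 mm thick, fences up to 30 mm high; the stack stands in it with the same axes. Origin at the centre of its underside.
- counter_lever (a joint): Tally counter lever: 0 at rest, 0.9 rad at its stop; it turns clockwise seen from above as it advances, and its spring (about 1.5 N at the post at rest, 4 N at the stop) returns it when let go.
- lever_post (a point): Centre of the red upright round post (14 mm thick, 36 mm high, its top 17 mm above this point, its foot on a flat steel arm 17 mm below it) at the end of the lever, 75 mm from the hinge.
- lever_hinge (a point): The lever's upright turning axis, at the height of the post's centre, 80 mm above the bench. Grey counter housing 75 by 95 by 50 mm fixed to the bench behind it; the lever arm and post project from the housing towards the robot. Own x points from the hinge to the housing.
- lens (a point): Centre of the glass on top of the blue upward-looking camera, 100 by 100 mm, 66 mm high, fixed to the bench; the point is at its highest face.
- valve_a: Bystander: black valve with brass end, 68 by 24 by 23 mm, lying; origin under its middle.
- valve_b: Bystander: another such valve.
- caps_bin: Bystander: small blue open bin 62 by 46 by 28 mm; origin under its middle.
- bottle: Bystander: amber bottle, 44 mm across, 100 mm high; origin under its middle.
- connector: Bystander: upright steel connector, 22 mm across, 36 mm high; origin under its middle.
- driver: Bystander: screwdriver 160 mm long, lying; origin under its middle.
- beaker: Bystander: clear cup 54 mm across, 55 mm high; origin under its middle.
Things that resemble listed ones, but are neither listed nor needed, are in the scene too. What is shaped like the part that bears counter_lever but purple or yellow is not meant. Several things have the shape of the stack; the one meant has the colours described above.

How it is judged:
By the outcome, as a careful person would: the job done as asked, in the order asked, and still so for the second after the job is handed in, while the arm keeps its last pose, push and grip.
It also fails if it takes over 64 s, if anything falls off the work surface, if the arm or the gripper's body presses on something with over 40 N, if the wrist force passes 120 N, or if a joint passes its speed limit or range.

## Working session

There is one attempt and no reset: what is moved stays moved. The work goes in short steps, Python scripts to look and compute and a tool call to move; the robot and the scene stay as the last step left them, time stands still between calls to the robot, and variables do not carry over. Pictures are saved under pics/ and viewed, about 8 in all and at most 12, crops included, and the job is handed in when it is done.

Besides the shell and the picture viewer there is one more tool, called after "Emit:" by a JSON object that holds its "name" and its "arguments". arm_command: Moves the arm, as the interface text tells. Its arguments: {"type":"object","properties":{"motion":{"type":"array"},"force":{"type":"number"}},"required":["motion"]}

```bash
ls; mkdir -p pics; python3 - <<'E'
from plant import r, read_camera
import cv2, numpy as np, pickle
for n in ("scene","top"):
    d=read_camera(n); cv2.imwrite(f"pics/{n}0.png",cv2.resize(d["color"],(784,588)))
    pickle.dump(d,open(f"{n}0.pkl","wb"))
    print(n,d["vfov"],d["cx"],d["cy"],d["world_to_cam"].round(3).tolist(),[k for k in d])
print(r.state(), [a for a in dir(r) if a[0]!='_'])
E
```

```text
pics
scene 44.85998936652737 272.5246716262569 202.39324160396194 [[0.006, 1.0, 0.012, -0.04], [-0.709, -0.005, 0.706, 0.372], [0.706, -0.013, 0.709, -1.81], [0.0, 0.0, 0.0, 1.0]] ['color', 'range_z', 'vfov', 'cx', 'cy', 'world_to_cam']
top 52.18045945096541 273.7455835043199 207.46126101048503 [[0.01, -0.999, 0.033, 0.018], [0.993, 0.013, 0.115, -0.592], [-0.115, 0.031, 0.993, -1.065], [0.0, 0.0, 0.0, 1.0]] ['color', 'range_z', 'vfov', 'cx', 'cy', 'world_to_cam']
{'t': 0.1, 'qpos': array([-71.55629621,  26.89571138,  -2.78620894,  87.86881505,
         1.38024373,  65.37405541,  -4.71566853]), 'joint_vel': array([ 0.10862888, -0.09052994,  0.00958734, -0.17689555,  0.00506594,
       -0.08065554, -0.13082311]), 'joint_torque': array([ 4.88029873e-04, -5.11515534e+01, -4.71374171e-02, -2.38390553e+01,
        1.07589585e-02,  4.37831812e-03, -1.88460047e-05]), 'eef_pos': array([0.23175306, 0.63341753, 0.24131652]), 'orientation': array([[ 3.43603603e-01,  9.39114590e-01, -5.92578166e-04],
       [ 9.39112988e-01, -3.43604111e-01, -1.73525822e-03],
       [-1.83321861e-03,  3.97431245e-05, -9.99998319e-01]]), 'wrist_force': array([-0.25104119, -0.06774111, -0.02130762]), 'moment': array([-0.02734636, -0.00934225, -0.00917019]), 'width': 0.08551878903222482} ['Unreachable', 'close_job', 'finger_overhang', 'state']
```

View pics/scene0.png

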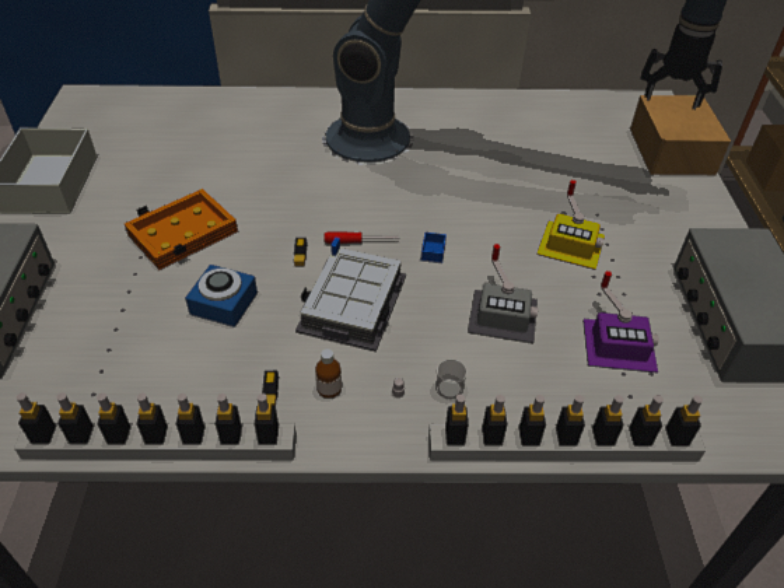

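View pics/top0.png

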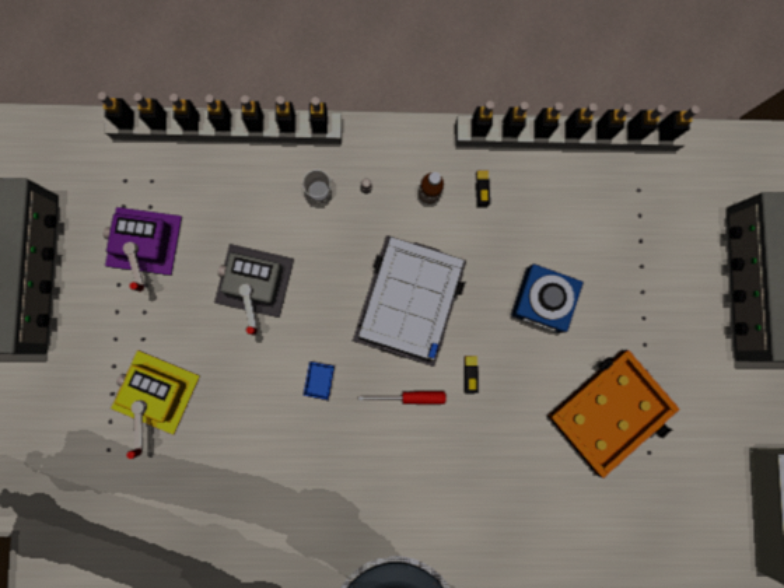

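Top view (784 px): the grey counter has its post at (251,330) and its hinge at (245,290). The white tray is centred near (412,299) with its lug at (433,351), and the lens is at (552,296). The purple and yellow counters and the orange stack are decoys.

```bash
cat > h.py <<'E'
import numpy as np, cv2, pickle
def f_(d): return d["color"].shape[0]/2/np.tan(np.radians(d["vfov"]/2))
def ray(d,u,v):
    f=f_(d); W=d["world_to_cam"]; R=W[:3,:3]; t=W[:3,3]
    c=np.stack([(np.asarray(u)-d["cx"])/f,-(np.asarray(v)-d["cy"])/f,-np.ones(np.shape(u))],-1)
    return -R.T@t, c@R
def pts(d,u,v):
    o,k=ray(d,u,v); return o+k*d["range_z"][np.asarray(v),np.asarray(u)][...,None]
def plane(d,u,v,z):
    o,k=ray(d,u,v); return o+k*((z-o[2])/k[...,2])[...,None]
def tri(d1,p1,d2,p2):
    o1,k1=ray(d1,*p1);o2,k2=ray(d2,*p2)
    s=np.linalg.lstsq(np.stack([k1,-k2],1),o2-o1,rcond=None)[0]
    a,b=o1+s[0]*k1,o2+s[1]*k2; return (a+b)/2,np.linalg.norm(a-b)
def mask(d,kind,box):
    h=cv2.cvtColor(d["color"],cv2.COLOR_BGR2HSV).astype(int);H,S,V=h[...,0],h[...,1],h[...,2]
    m={"red":((H<8)|(H>172))&(S>150)&(V>60),"blue":(H>100)&(H<125)&(S>130)&(V>40),"white":(S<45)&(V>135)}[kind]
    b=np.zeros_like(m);x0,y0,x1,y1=box;b[y0:y1,x0:x1]=1
    return m&b
E
python3 - <<'E'
from h import *
T=pickle.load(open("top0.pkl","rb"));S=pickle.load(open("scene0.pkl","rb"))
def rep(d,n,kind,box):
    v,u=np.nonzero(mask(d,kind,box));
    p=pts(d,u,v); p=p[d["range_z"][v,u]>0]
    print(n,len(u),"px",u.mean().round(1),v.mean().round(1),"med",np.median(p,0).round(4),"min",np.percentile(p,3,0).round(4),"max",np.percentile(p,97,0).round(4)); return u,v,p
b=lambda *a:[int(x/1.4) for x in a]
rep(T,"postT",'red',b(235,318,265,345)); rep(S,"postS",'red',b(485,238,505,265))
rep(T,"lugT",'blue',b(420,335,445,365)); rep(S,"lugS",'blue',b(325,235,347,255))
for d,n,bx in((T,"trayT",b(345,228,475,370)),(S,"trayS",b(290,240,410,345))):
    m=mask(d,'white',bx); v,u=np.nonzero(m);p=pts(d,u,v)
    print(n,len(u),np.percentile(p[:,2],[5,25,50,75,95]).round(4))
    q=p[(p[:,2]>.045)&(p[:,2]<.065)]
    rr=cv2.minAreaRect(q[:,:2].astype(np.float32)); print(rr,cv2.boxPoints(rr).round(4).tolist())
# lens / camera box
for d,n,bx in((T,"camT",b(505,255,595,340)),(S,"camS",b(185,255,260,325))):
    x0,y0,x1,y1=bx;v,u=np.mgrid[y0:y1,x0:x1].reshape(2,-1);p=pts(d,u,v);p=p[p[:,2]>.045]
    rr=cv2.minAreaRect(p[:,:2].astype(np.float32)); print(n,rr,np.percentile(p[:,2],[5,50,95,99]))
    m=mask(d,'white',bx);vv,uu=np.nonzero(m);print("ring",len(uu),cv2.minEnclosingCircle(np.stack([uu,vv],1).astype(np.float32)))
# heights around counter
x0,y0,x1,y1=b(215,240,295,320);v,u=np.mgrid[y0:y1,x0:x1].reshape(2,-1);p=pts(T,u,v)
q=p[(p[:,2]>.04)&(p[:,2]<.075)];print("housing",cv2.minAreaRect(q[:,:2].astype(np.float32)),np.percentile(p[:,2],[10,50,90,99]))
for uu,vv in ((245,290),(245,285),(248,310),(250,320)):print(pts(T,int(uu/1.4),int(vv/1.4)).round(4))
for n,d,x in(("a",T,b(215,235,300,350)),("s",S,b(465,230,545,345))):
    x0,y0,x1,y1=x;cv2.imwrite(f"pics/c_{n}.png",cv2.resize(d["color"][y0:y1,x0:x1],None,fx=6,fy=6,interpolation=2))
E
python3 -c "
import cv2,numpy as np
a=cv2.imread('pics/c_a.png');s=cv2.imread('pics/c_s.png');h=max(a.shape[0],s.shape[0])
o=np.zeros((h,a.shape[1]+s.shape[1],3),np.uint8);o[:a.shape[0],:a.shape[1]]=a;o[:s.shape[0],a.shape[1]:]=s;print(o.shape,a.shape);cv2.imwrite('pics/c.png',o)"
```

```text
postT 23 px 178.5 235.7 med [0.5133 0.2516 0.0963] min [0.5086 0.2476 0.0895] max [0.5179 0.2587 0.0995]
postS 16 px 354.5 176.4 med [0.5185 0.2588 0.096 ] min [0.507  0.2534 0.0779] max [0.5237 0.2623 0.0988]
lugT 44 px 309.1 250.1 med [ 0.4834 -0.061   0.0767] min [ 0.4736 -0.0741  0.0154] max [ 0.4932 -0.0545  0.0804]
lugS 40 px 239.0 174.9 med [ 0.4919 -0.0572  0.0747] min [ 0.4756 -0.0629  0.059 ] max [ 0.4992 -0.0519  0.0817]
trayT 7221 [-0.0035 -0.0008  0.0031  0.04    0.0506]
((0.5782665610313416, -0.025854729115962982), (0.1364274024963379, 0.1873878836631775), 73.04328155517578) [[0.46880000829696655, -0.06379999965429306], [0.6480000019073486, -0.11840000003576279], [0.6877999901771545, 0.01209999993443489], [0.5084999799728394, 0.06669999659061432]]
trayS 3503 [-0.0032 -0.0002  0.0368  0.0454  0.051 ]
((0.5783836841583252, -0.02178776264190674), (0.14043733477592468, 0.1927749216556549), 72.74500274658203) [[0.46549999713897705, -0.06030000001192093], [0.6496000289916992, -0.11739999800920486], [0.6912999749183655, 0.016699999570846558], [0.5072000026702881, 0.0738999992609024]]
camT ((0.5599409937858582, -0.1356348693370819), (0.1282675713300705, 0.4137556552886963), 8.775389671325684) [0.04693138 0.05655806 0.06815036 1.12435115]
ring 2133 ((392.0, 211.5), 43.5230827331543)
camS ((1.037801742553711, -0.16720616817474365), (1.0646893978118896, 0.13137900829315186), 13.214277267456055) [0.04652959 0.05595618 0.06721337 0.07067277]
ring 978 ((158.0, 207.0), 35.38371276855469)
housing ((0.5953434705734253, 0.27298423647880554), (0.10032790899276733, 0.11008527874946594), 77.15972900390625) [-0.00222254  0.00569795  0.05156093  0.06324331]
[0.5861 0.2699 0.0638]
[0.5959 0.27   0.0648]
[0.5515 0.264  0.0623]
[0.5341 0.2604 0.065 ]
(498, 708, 3) (498, 366, 3)
```

View pics/c.png

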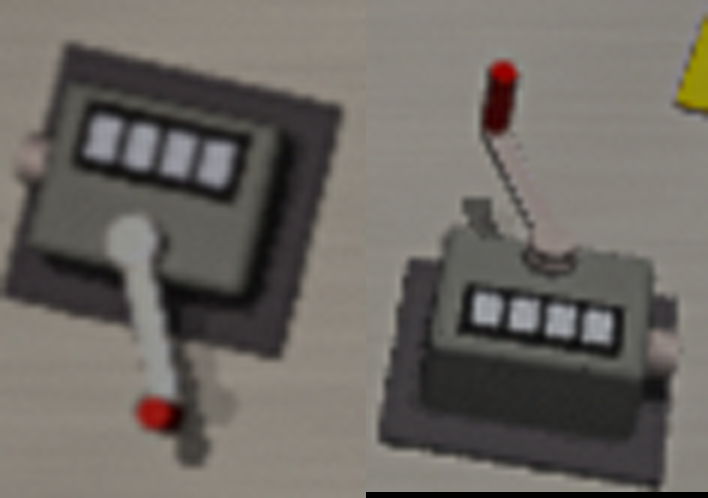

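The crop shows the grey counter's lever cap at (133,240) and its post at (155,412), with the post projecting towards the robot. It will swing towards +y. I'll move there first.

Emit:
{"name": "arm_command", "arguments": {"motion": [[[1, 0.05, -0.09, 0, 0, 0, 0], [1, 0.1, -0.18, 0, 0, 0, 0], [1, 0.16, -0.27, 0, 0, 0, 0], [1, 0.22, -0.36, 0, 0, 0, 0], [1, 0.27, -0.45, 0, 0, 0, 0], [1, 0.32, -0.54, 0, 0, 0, 0], [1, 0.38, -0.63, 0, 0, 0, 0], [1, 0.43, -0.72, 0, 0, 0, 0], [1, 0.49, -0.81, 0, 0, 0, 0], [1, 0.54, -0.9, 0, 0, 0, 0]]], "force": 40}}

```text
t: 1.1
eef_pos: [0.2974, 0.525, 0.2423]
orientation: [[0.344, 0.939, 0.0], [0.939, -0.344, 0.0], [0.0, 0.0, -1.0]]
wrist_force: [-0.4, 0.2, -0.8]
width: -0.0004
```

Emit:
{"name": "arm_command", "arguments": {"motion": [[[1, 0.05, -0.1, 0, 0, 0, 0], [1, 0.1, -0.2, 0, 0, 0, 0], [1, 0.16, -0.3, 0, 0, 0, 0], [1, 0.22, -0.4, 0, 0, 0, 0], [1, 0.27, -0.5, 0, 0, 0, 0], [1, 0.32, -0.6, 0, 0, 0, 0], [1, 0.38, -0.7, 0, 0, 0, 0], [1, 0.43, -0.8, 0, 0, 0, 0], [1, 0.49, -0.9, 0, 0, 0, 0], [1, 0.54, -1, 0, 0, 0, 0]]]}}

```text
t: 2.1
eef_pos: [0.3622, 0.4049, 0.2423]
orientation: [[0.344, 0.939, 0.0], [0.939, -0.344, 0.0], [0.0, 0.0, -1.0]]
wrist_force: [0.2, -0.1, 0.3]
width: -0.0001
```

Emit:
{"name": "arm_command", "arguments": {"motion": [[[1, 0.05, -0.1, 0, 0, 0, 0], [1, 0.1, -0.2, 0, 0, 0, 0], [1, 0.16, -0.3, 0, 0, 0, 0], [1, 0.22, -0.4, 0, 0, 0, 0], [1, 0.27, -0.5, 0, 0, 0, 0], [1, 0.32, -0.6, 0, 0, 0, 0], [1, 0.38, -0.7, 0, 0, 0, 0], [1, 0.43, -0.8, 0, 0, 0, 0], [1, 0.49, -0.9, 0, 0, 0, 0], [1, 0.54, -1, 0, 0, 0, 0]]]}}

```text
t: 3.1
eef_pos: [0.427, 0.2849, 0.2423]
orientation: [[0.344, 0.939, 0.0], [0.939, -0.344, 0.0], [0.0, 0.0, -1.0]]
wrist_force: [-0.5, 0.2, -0.3]
width: -0.0002
```

```bash
python3 - <<'E'
from h import *
T=pickle.load(open("top0.pkl","rb"));S=pickle.load(open("scene0.pkl","rb"))
# post top: crop px (top) 153+155/6,167+412/6 ; scene crop origin (332,164), x offset 366
print("hinge T",plane(T,175.7,207.4,.066),"hinge S",plane(S,332+(552-366)/6,164+240/6,.066))
print("post T",plane(T,153+155/6-.4,167+410/6,.097),"post S",plane(S,332+(503-366)/6-.4,164+72/6,.097))
E
```

```text
hinge T [0.58482886 0.26766167 0.066     ] hinge S [0.59463475 0.27504516 0.066     ]
post T [0.51457258 0.2527043  0.097     ] post S [0.51864948 0.25746636 0.097     ]
```

Emit:
{"name": "arm_command", "arguments": {"motion": [[[1, 0.12, -0.13, 0, 0, 0, 0], [1, 0.24, -0.26, 0, 0, 0, 0], [1, 0.36, -0.39, 0, 0, 0, 0], [1, 0.48, -0.51, -0.15, 0, 0, 0], [1, 0.6, -0.64, -0.3, 0, 0, 0], [1, 0.6, -0.64, -0.45, 0, 0, 0], [1, 0.6, -0.64, -0.6, 0, 0, 0], [1, 0.6, -0.64, -0.75, 0, 0, 0], [1, 0.6, -0.64, -0.9, 0, 0, 0], [1, 0.6, -0.64, -1, 0, 0, 0]]]}}

```text
t: 4.1
eef_pos: [0.498, 0.2084, 0.1211]
orientation: [[0.344, 0.939, -0.001], [0.939, -0.344, -0.001], [-0.001, -0.001, -1.0]]
wrist_force: [-0.1, 0.3, -0.2]
width: -0.0002
```

Emit:
{"name": "arm_command", "arguments": {"motion": [[[1, 0, 0, -0.12, 0, 0, 0], [1, 0, 0, -0.23, 0, 0, 0], [1, 0, 0, -0.34, 0, 0, 0], [1, 0, 0, -0.34, 0, 0, 0], [1, 0.01, 0.04, -0.34, 0, 0, 0], [1, 0.02, 0.08, -0.34, 0, 0, 0], [1, 0.04, 0.12, -0.34, 0, 0, 0], [1, 0.05, 0.15, -0.34, 0, 0, 0], [1, 0.06, 0.18, -0.34, 0, 0, 0], [1, 0.06, 0.18, -0.34, 0, 0, 0]]]}}

```text
t: 5.1
eef_pos: [0.5057, 0.2316, 0.0817]
orientation: [[0.343, 0.939, 0.0], [0.939, -0.343, 0.001], [0.001, 0.0, -1.0]]
wrist_force: [0.8, -1.4, -0.5]
width: 0.0003
```

```bash
python3 - <<'E'
from plant import read_camera
import cv2,pickle
o=[]
for n,(x0,y0,x1,y1) in(("scene",(310,120,410,250)),("top",(130,150,230,280))):
    d=read_camera(n);pickle.dump(d,open(n+"1.pkl","wb"));o.append(cv2.resize(d["color"][y0:y1,x0:x1],None,fx=4,fy=4,interpolation=2))
cv2.imwrite("pics/p1.png",cv2.hconcat(o))
E
```

```text
(no output)
```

View pics/p1.png

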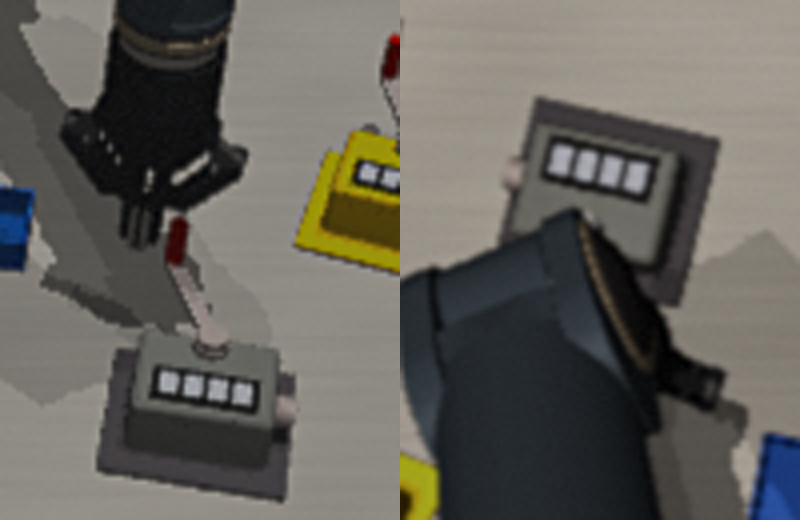

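The fingers now touch the post (post at (178,240) left of crop, fingertips at (140,230)), with a reading of about 1.4 N. Next I sweep along the arc.

Emit:
{"name": "arm_command", "arguments": {"motion": [[[1, -0.01, 0.06, 0, 0, 0, 0], [1, -0.01, 0.11, 0, 0, 0, 0], [1, -0.01, 0.17, 0, 0, 0, 0], [1, 0.0, 0.22, 0, 0, 0, 0], [1, 0.01, 0.28, 0, 0, 0, 0], [1, 0.02, 0.33, 0, 0, 0, 0], [1, 0.04, 0.38, 0, 0, 0, 0], [1, 0.06, 0.43, 0, 0, 0, 0], [1, 0.09, 0.48, 0, 0, 0, 0], [1, 0.1, 0.5, 0, 0, 0, 0]]]}}

```text
t: 6.2
eef_pos: [0.5176, 0.2915, 0.0813]
orientation: [[0.343, 0.939, -0.0], [0.939, -0.343, 0.0], [-0.0, -0.0, -1.0]]
wrist_force: [-3.6, -2.1, -1.2]
width: -0.0
```

Emit:
{"name": "arm_command", "arguments": {"motion": [[[1, 0.01, 0.01, 0, 0, 0, 0], [1, 0.02, 0.02, 0, 0, 0, 0], [1, 0.02, 0.03, 0, 0, 0, 0], [1, 0.03, 0.04, 0, 0, 0, 0], [1, 0.03, 0.04, 0, 0, 0, 0], [1, 0.03, 0.04, 0, 0, 0, 0], [1, 0.03, 0.04, 0, 0, 0, 0], [1, 0.03, 0.04, 0, 0, 0, 0], [1, 0.03, 0.04, 0, 0, 0, 0], [1, 0.03, 0.04, 0, 0, 0, 0]]]}}

```text
t: 7.2
eef_pos: [0.5213, 0.2953, 0.0815]
orientation: [[0.344, 0.939, 0.0], [0.939, -0.344, -0.0], [0.0, 0.0, -1.0]]
wrist_force: [-1.8, -3.4, -1.5]
width: -0.0001
```

Emit:
{"name": "arm_command", "arguments": {"motion": [[[1, 0.01, 0.01, 0, 0, 0, 0], [1, 0.02, 0.02, 0, 0, 0, 0], [1, 0.02, 0.03, 0, 0, 0, 0], [1, 0.03, 0.04, 0, 0, 0, 0], [1, 0.03, 0.04, 0, 0, 0, 0], [1, 0.03, 0.04, 0, 0, 0, 0], [1, 0.03, 0.04, 0, 0, 0, 0], [1, 0.03, 0.04, 0, 0, 0, 0], [1, 0.03, 0.04, 0, 0, 0, 0], [1, 0.03, 0.04, 0, 0, 0, 0]]]}}

```text
t: 8.2
eef_pos: [0.5241, 0.2998, 0.0815]
orientation: [[0.344, 0.939, -0.002], [0.939, -0.344, -0.001], [-0.002, -0.001, -1.0]]
wrist_force: [-4.6, -4.7, 1.2]
width: 0.0003
```

Emit:
{"name": "arm_command", "arguments": {"motion": [[[1, 0.01, 0.01, 0, 0, 0, 0], [1, 0.02, 0.02, 0, 0, 0, 0], [1, 0.02, 0.03, 0, 0, 0, 0], [1, 0.03, 0.04, 0, 0, 0, 0], [1, 0.03, 0.04, 0, 0, 0, 0], [1, 0.03, 0.04, 0, 0, 0, 0], [1, 0.03, 0.04, 0, 0, 0, 0], [1, 0.03, 0.04, 0, 0, 0, 0], [1, 0.03, 0.04, 0, 0, 0, 0], [1, 0.03, 0.04, 0, 0, 0, 0]]]}}

```text
t: 9.2
eef_pos: [0.5244, 0.3005, 0.0812]
orientation: [[0.344, 0.939, -0.01], [0.939, -0.345, -0.008], [-0.011, -0.007, -1.0]]
wrist_force: [-12.2, -12.8, 9.2]
width: 0.0003
```

```bash
python3 - <<'E'
from plant import read_camera,r
import cv2
o=[]
for n,(x0,y0,x1,y1) in(("scene",(310,120,410,250)),("top",(130,150,230,280))):
    d=read_camera(n);o.append(cv2.resize(d["color"][y0:y1,x0:x1],None,fx=4,fy=4,interpolation=2))
cv2.imwrite("pics/p2.png",cv2.hconcat(o));s=r.state();print(s["wrist_force"],s["eef_pos"])
E
```

```text
[-12.77446567 -12.94234396   9.98872325] [0.52449652 0.30048928 0.0811973 ]
```

View pics/p2.png

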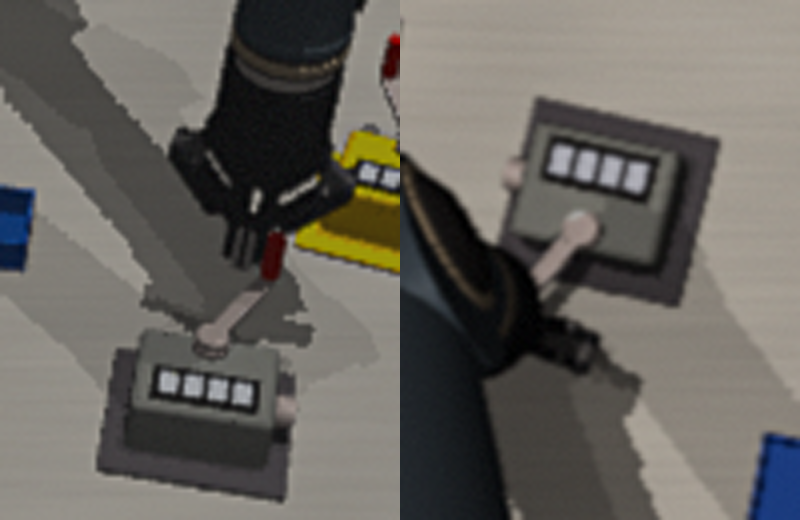

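The lever is against its stop: the force rose to 18 N with no further travel, and the arm points at (255,300). I let it go by backing out along the same path, then rise.

Emit:
{"name": "arm_command", "arguments": {"motion": [[[1, -0.06, -0.06, 0, 0, 0, 0], [1, -0.12, -0.15, 0, 0, 0, 0], [1, -0.17, -0.25, 0, 0, 0, 0], [1, -0.2, -0.36, 0, 0, 0, 0], [1, -0.22, -0.48, 0, 0, 0, 0], [1, -0.24, -0.6, 0, 0, 0, 0], [1, -0.26, -0.72, 0, 0, 0, 0], [1, -0.29, -0.84, 0, 0, 0, 0], [1, -0.29, -0.94, 0.05, 0, 0, 0], [1, -0.29, -1, 0.1, 0, 0, 0]]]}}

```text
t: 10.3
eef_pos: [0.4936, 0.1837, 0.094]
orientation: [[0.345, 0.939, -0.0], [0.939, -0.345, -0.0], [-0.0, -0.0, -1.0]]
wrist_force: [0.4, 1.4, -0.0]
width: -0.0001
```

Emit:
{"name": "arm_command", "arguments": {"motion": [[[1, 0, -0.1, 0.1, 0, 0, 0], [1, 0, -0.2, 0.2, 0, 0, 0], [1, 0, -0.3, 0.3, 0, 0, 0], [1, 0, -0.4, 0.4, 0, 0, 0], [0.7, 0, -0.5, 0.5, 0, 0, 0], [0.7, 0, -0.6, 0.6, 0, 0, 0], [0.7, 0, -0.7, 0.7, 0, 0, 0], [0.7, 0, -0.8, 0.8, 0, 0, 0], [0.7, 0, -0.9, 0.9, 0, 0, 0], [0.7, 0, -1, 1, 0, 0, 0]]]}}

```text
t: 11.3
eef_pos: [0.4935, 0.0641, 0.2145]
orientation: [[0.344, 0.939, -0.0], [0.939, -0.344, 0.0], [0.0, -0.0, -1.0]]
wrist_force: [0.3, -0.7, 1.2]
width: 0.0259
```

```bash
python3 - <<'E'
from plant import read_camera,r
from h import *
d=read_camera("scene");s=read_camera("top");print(r.state()["wrist_force"],r.state()["width"])
v,u=np.nonzero(mask(d,'red',(340,160,365,195)));print("post px",u.mean(),v.mean(),"was 354.5 176.4")
S=pickle.load(open("scene0.pkl","rb"));T=pickle.load(open("top0.pkl","rb"))
o=[]
for dd,(x0,y0,x1,y1) in((S,(200,160,300,260)),(T,(245,160,340,260))):
    o.append(cv2.resize(dd["color"][y0:y1,x0:x1],(400,400),interpolation=2))
cv2.imwrite("pics/p3.png",cv2.hconcat(o))
# tray edges: fit by depth+brightness using flange top z
E
```

```text
[ 0.59575099 -0.64728358 -0.62215956] 0.025747999195696862
post px 354.53333333333336 175.86666666666667 was 354.5 176.4
```

View pics/p3.png

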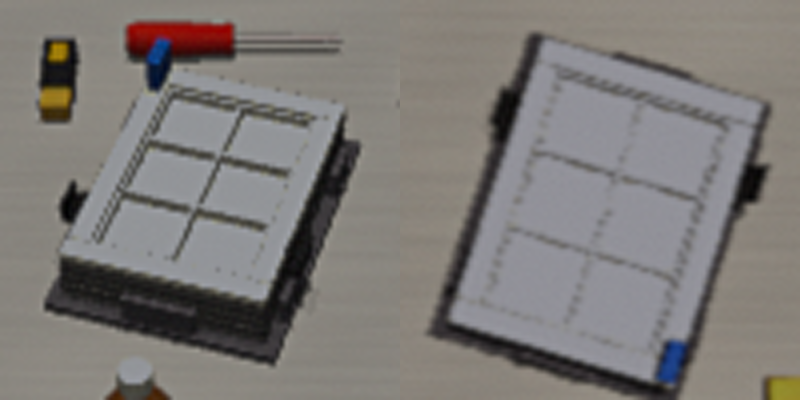

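The post is back at its rest pixel (175.9 against 176.4). The tray's corners show clearly in both crops, with the lug at (672,360) top and (158,62) scene.

```bash
python3 - <<'E'
from h import *
S=pickle.load(open("scene0.pkl","rb"));T=pickle.load(open("top0.pkl","rb"))
def fit(n,P):# P order: lug corner(-x-y), +x-y, +x+y, -x+y
    M=np.array([[-95,-70],[95,-70],[95,70],[-95,70]])/1000
    A,_=cv2.estimateAffinePartial2D(M,P[:,:2]);c=A[:,2];yaw=np.arctan2(A[1,0],A[0,0])
    R=np.array([[np.cos(yaw),-np.sin(yaw)],[np.sin(yaw),np.cos(yaw)]])
    print(n,"c",c.round(4),"yaw",np.degrees(yaw).round(2),"scale",np.hypot(A[0,0],A[1,0]).round(3),"lug",(c+R@[-.08,-.062]).round(4),"far",(c+R@[.095,0]).round(4),"res",np.abs(P[:,:2]-(M@A[:,:2].T+c)).max().round(4))
tc=np.array([[672,395],[768,105],[538,38],[448,322]],float)
u=245+(tc[:,0]-400)*95/400-.4;v=160+tc[:,1]/4-.4;fit("T",plane(T,u,v,.05))
sc=np.array([[137,92],[62,255],[268,298],[345,105]],float)
for k in range(1):
    P=plane(S,200+sc[:,0]/4-.4,160+sc[:,1]/4-.4,.05);print(P.round(4).tolist())
fit("S using 3 corners+",np.vstack([P[1]+P[3]-P[2],P[1:]]))
for d,b in((T,(300,235,322,262)),(S,(230,165,250,190))):
    m=mask(d,'blue',b);v,u=np.nonzero(m);p=pts(d,u,v);k=p[:,2]>.07;print("lug top",k.sum(),plane(d,u[k].mean(),v[k].mean(),.078).round(4),p[k].mean(0).round(4))
E
```

```text
Traceback (most recent call last):
cv2.error: OpenCV(4.12.0) /io/opencv/modules/calib3d/src/ptsetreg.cpp:1108: error: (-215:Assertion failed) count >= 0 && to.checkVector(2) == count in function 'estimateAffinePartial2D'
```

```bash
python3 - <<'E'
from h import *
S=pickle.load(open("scene0.pkl","rb"));T=pickle.load(open("top0.pkl","rb"))
def fit(n,P):
    P=np.ascontiguousarray(P[:,:2])
    M=np.array([[-95,-70],[95,-70],[95,70],[-95,70]])/1000
    A,_=cv2.estimateAffinePartial2D(M,P,ransacReprojThreshold=1);c=A[:,2];yaw=np.arctan2(A[1,0],A[0,0])
    R=np.array([[np.cos(yaw),-np.sin(yaw)],[np.sin(yaw),np.cos(yaw)]])
    print(n,"c",c.round(4),"yaw",np.degrees(yaw).round(2),"scale",np.hypot(A[0,0],A[1,0]).round(3),"lug",(c+R@[-.08,-.062]).round(4),"far",(c+R@[.095,0]).round(4),"res",np.abs(P-(M@A[:,:2].T+c)).max().round(4))
tc=np.array([[672,395],[768,105],[538,38],[448,322]],float)
u=245+(tc[:,0]-400)*95/400-.4;v=160+tc[:,1]/4-.4;fit("T",plane(T,u,v,.05))
sc=np.array([[137,92],[62,255],[268,298],[345,105]],float)
P=plane(S,200+sc[:,0]/4-.4,160+sc[:,1]/4-.4,.05)
fit("S 3 corners",np.vstack([P[1]+P[3]-P[2],P[1:]]))
for d,b in((T,(300,235,322,262)),(S,(230,165,250,190))):
    m=mask(d,'blue',b);v,u=np.nonzero(m);p=pts(d,u,v);k=p[:,2]>.07;print("lug top",k.sum(),plane(d,u[k].mean(),v[k].mean(),.077).round(4),p[k].mean(0).round(4))
E
```

```text
T c [ 0.5765 -0.0255] yaw -16.97 scale 1.01 lug [ 0.4819 -0.0614] far [ 0.6673 -0.0532] res 0.0027
S 3 corners c [ 0.5803 -0.02  ] yaw -16.09 scale 0.983 lug [ 0.4862 -0.0574] far [ 0.6715 -0.0463] res 0.0013
lug top 40 [ 0.4832 -0.0608  0.077 ] [ 0.4832 -0.0607  0.0772]
lug top 29 [ 0.4886 -0.057   0.077 ] [ 0.4879 -0.0571  0.0764]
```

Emit:
{"name": "arm_command", "arguments": {"motion": [[[0.6, -0.01, -0.1, 0, 0, 0, 0.01], [0.6, -0.02, -0.2, 0, 0, 0, 0.02], [0.6, -0.03, -0.3, 0, 0, 0, 0.03], [0.6, -0.04, -0.4, 0, 0, 0, 0.038], [0.6, -0.05, -0.5, 0, 0, 0, 0.038], [0.6, -0.06, -0.6, 0, 0, 0, 0.038], [0.6, -0.07, -0.7, 0, 0, 0, 0.038], [0.6, -0.07, -0.8, -0.1, 0, 0, 0.038], [0.6, -0.07, -0.9, -0.2, 0, 0, 0.038], [0.6, -0.07, -1, -0.3, 0, 0, 0.038]]]}}

```text
t: 12.4
eef_pos: [0.4851, -0.0557, 0.1772]
orientation: [[0.287, 0.958, 0.0], [0.958, -0.287, 0.0], [0.0, 0.0, -1.0]]
wrist_force: [0.1, -0.3, -1.5]
width: 0.0341
```

Emit:
{"name": "arm_command", "arguments": {"motion": [[[0.6, 0, -0.03, -0.1, 0, 0, 0], [0.6, 0, -0.03, -0.2, 0, 0, 0], [0.6, 0, -0.03, -0.3, 0, 0, 0], [0.6, 0, -0.03, -0.4, 0, 0, 0], [0.6, 0, -0.03, -0.5, 0, 0, 0], [0.6, 0, -0.03, -0.6, 0, 0, 0], [0.6, 0, -0.03, -0.68, 0, 0, 0], [0.6, 0, -0.03, -0.68, 0, 0, 0], [0.6, 0, -0.03, -0.68, 0, 0, 0], [0.6, 0, -0.03, -0.68, 0, 0, 0]]]}}

```text
t: 13.4
eef_pos: [0.4856, -0.0585, 0.0964]
orientation: [[0.287, 0.958, 0.001], [0.958, -0.287, 0.0], [0.0, 0.001, -1.0]]
wrist_force: [-0.1, 0.7, -0.0]
width: 0.034
```

```bash
python3 - <<'E'
from plant import read_camera,r
import cv2
s=r.state();print(s["eef_pos"],s["width"],s["wrist_force"])
o=[]
for n,(x0,y0,x1,y1) in(("scene",(200,130,300,230)),("top",(265,200,365,300))):
    d=read_camera(n);o.append(cv2.resize(d["color"][y0:y1,x0:x1],(400,400),interpolation=2))
cv2.imwrite("pics/p4.png",cv2.hconcat(o))
E
```

```text
[ 0.48559395 -0.05852996  0.0963526 ] 0.03401925469004789 [-0.07678729  0.65921531 -0.03188565]
```

View pics/p4.png

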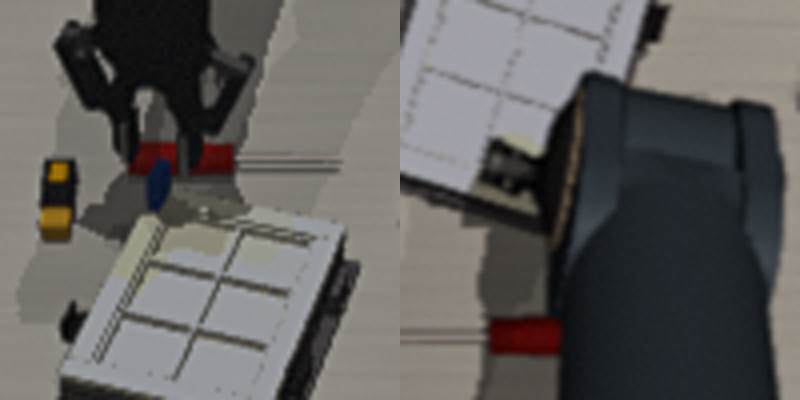

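The fingers straddle the lug in the scene view: tips at x≈125 and 188, lug at 159. I'll go down and close gently.

Emit:
{"name": "arm_command", "arguments": {"motion": [[[0.6, 0, 0, -0.05, 0, 0, 0], [0.6, 0, 0, -0.1, 0, 0, 0], [0.6, 0, 0, -0.15, 0, 0, 0], [0.6, 0, 0, -0.2, 0, 0, 0], [0.6, 0, 0, -0.25, 0, 0, 0], [0.6, 0, 0, -0.25, 0, 0, 0], [0.7, 0, 0, -0.25, 0, 0, 0], [0.75, 0, 0, -0.25, 0, 0, 0], [0.8, 0, 0, -0.25, 0, 0, 0], [0.82, 0, 0, -0.25, 0, 0, 0]]], "force": 20}}

```text
t: 14.5
eef_pos: [0.4853, -0.0585, 0.0662]
orientation: [[0.287, 0.958, 0.001], [0.958, -0.287, 0.0], [0.0, 0.0, -1.0]]
wrist_force: [0.1, -0.6, 0.2]
width: 0.0151
```

Emit:
{"name": "arm_command", "arguments": {"motion": [[[0.84, 0, 0, 0, 0, 0, 0], [0.86, 0, 0, 0, 0, 0, 0], [0.88, 0, 0, 0, 0, 0, 0], [0.9, 0, 0, 0, 0, 0, 0], [0.92, 0, 0, 0, 0, 0, 0], [0.95, 0, 0, 0, 0, 0, 0], [1, 0, 0, 0, 0, 0, 0], [1, 0, 0, 0, 0, 0, 0], [1, 0, 0, 0, 0, 0, 0], [1, 0, 0, 0, 0, 0, 0]]]}}

```text
t: 15.5
eef_pos: [0.4851, -0.0589, 0.0661]
orientation: [[0.287, 0.958, 0.0], [0.958, -0.287, -0.0], [-0.0, 0.0, -1.0]]
wrist_force: [-2.0, -4.0, 5.0]
width: 0.0094
```

Emit:
{"name": "arm_command", "arguments": {"motion": [[[1, -0.003, -0.01, 0.005, 0, 0, 0], [1, -0.003, -0.01, 0.01, 0, 0, 0], [1, -0.003, -0.01, 0.01, 0, 0, 0], [1, -0.003, -0.01, 0.01, 0, 0, 0], [1, -0.003, -0.01, 0.01, 0, 0, 0], [1, -0.003, -0.01, 0.01, 0, 0, 0], [1, -0.003, -0.01, 0.01, 0, 0, 0], [1, -0.003, -0.01, 0.01, 0, 0, 0], [1, -0.003, -0.01, 0.01, 0, 0, 0], [1, -0.003, -0.01, 0.01, 0, 0, 0]]], "force": 100}}

```text
t: 16.5
eef_pos: [0.4846, -0.0596, 0.0671]
orientation: [[0.287, 0.958, -0.0], [0.958, -0.287, 0.0], [0.0, -0.001, -1.0]]
wrist_force: [1.1, 0.3, -3.0]
width: 0.0082
```

The side force is gone and the grip is firm. Now I peel by turning about the far edge, first half.

Emit:
{"name": "arm_command", "arguments": {"motion": [[[1, 0.002, -0.001, 0.017, 0.002, 0.007, 0], [1, 0.005, -0.001, 0.035, 0.004, 0.015, 0], [1, 0.008, -0.002, 0.052, 0.007, 0.022, 0], [1, 0.011, -0.003, 0.07, 0.009, 0.029, 0], [1, 0.014, -0.004, 0.087, 0.011, 0.037, 0], [1, 0.017, -0.005, 0.104, 0.013, 0.044, 0], [1, 0.02, -0.006, 0.121, 0.015, 0.051, 0], [1, 0.024, -0.007, 0.138, 0.018, 0.059, 0], [1, 0.028, -0.008, 0.155, 0.02, 0.066, 0], [1, 0.032, -0.01, 0.172, 0.022, 0.073, 0]]]}}

```text
t: 17.5
eef_pos: [0.4887, -0.0609, 0.0879]
orientation: [[0.287, 0.951, -0.115], [0.958, -0.285, 0.035], [0.0, -0.12, -0.993]]
wrist_force: [-0.0, 0.2, -3.7]
width: 0.0081
```

```bash
python3 - <<'E'
from plant import read_camera,r
import cv2
s=r.state();print(s["eef_pos"],s["width"],s["wrist_force"],s["moment"])
d=read_camera("scene");cv2.imwrite("pics/p5.png",cv2.resize(d["color"][125:265,180:320],(560,560),interpolation=2))
E
```

```text
[ 0.48867508 -0.06089898  0.08790789] 0.008091566292649245 [-0.02488357  0.21233055 -3.74322103] [-0.15385342  0.12436819  0.01159122]
```

View pics/p5.png

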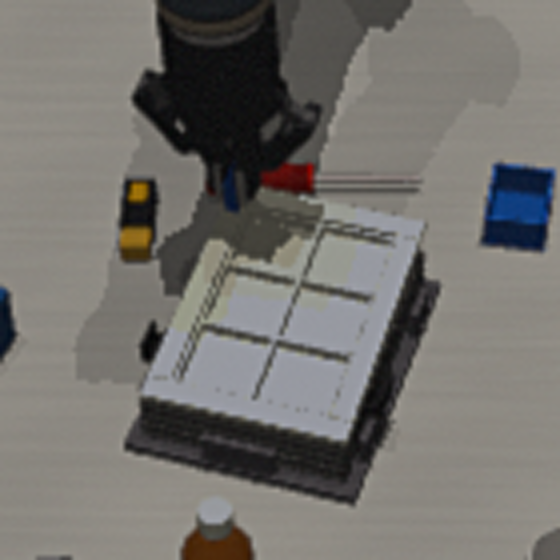

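The lug end has risen while the far end stays on the stack, and the reading is about 3.7 N. I continue to 0.24 rad.

Emit:
{"name": "arm_command", "arguments": {"motion": [[[1, 0.004, -0.001, 0.017, 0.002, 0.007, 0], [1, 0.009, -0.003, 0.034, 0.004, 0.015, 0], [1, 0.013, -0.004, 0.051, 0.007, 0.022, 0], [1, 0.018, -0.005, 0.068, 0.009, 0.029, 0], [1, 0.023, -0.007, 0.085, 0.011, 0.037, 0], [1, 0.028, -0.009, 0.101, 0.013, 0.044, 0], [1, 0.034, -0.01, 0.118, 0.015, 0.051, 0], [1, 0.04, -0.012, 0.135, 0.018, 0.059, 0], [1, 0.046, -0.014, 0.151, 0.02, 0.066, 0], [1, 0.052, -0.015, 0.167, 0.022, 0.073, 0]]]}}

```text
t: 18.55
eef_pos: [0.4949, -0.0628, 0.108]
orientation: [[0.287, 0.93, -0.228], [0.958, -0.279, 0.069], [0.0, -0.238, -0.971]]
wrist_force: [0.4, -0.6, -2.2]
width: 0.008
```

```bash
python3 - <<'E'
from plant import read_camera,r
import cv2,pickle
from h import *
s=r.state();print(s["eef_pos"],s["width"],s["wrist_force"],s["moment"])
d=read_camera("scene");pickle.dump(d,open("scene6.pkl","wb"));T=read_camera("top")
# tray normal from depth: white pixels in tray region
m=mask(d,'white',(205,150,300,240));v,u=np.nonzero(m);p=pts(d,u,v)
# fit plane on robust own x vs z
c=np.array([.5783,-.023]);ex=np.array([.958,-.287]);a=(p[:,:2]-c)@ex;b=(p[:,:2]-c)@[.287,.958]
k=(p[:,2]>.035)&(np.abs(b)<.055)&(abs(a)<.085)
A=np.c_[a,b,np.ones_like(a)][k]
w=np.ones(k.sum())
for _ in range(10):
    co=np.linalg.lstsq(A*w[:,None],p[k,2]*w,rcond=None)[0];w=1/(1+np.abs(p[k,2]-A@co)/.003)
print(k.sum(),"slope x,y,z0",co)
E
```

```text
[ 0.49492449 -0.06276264  0.10796093] 0.008008797961878976 [ 0.42595909 -0.56606456 -2.23209206] [-0.16009141 -0.14728014  0.00386368]
1495 slope x,y,z0 [-0.24921293  0.00069689  0.06254942]
```

The tray's slope is 0.249 (0.244 rad), so it turned with the grip without slipping. I lift it clear and locate the lens.

Emit:
{"name": "arm_command", "arguments": {"motion": [[[1, 0, 0, 0.05, 0, 0, 0], [1, 0, 0, 0.12, 0, 0, 0], [1, 0, 0, 0.22, 0, 0, 0], [1, 0, 0, 0.33, 0, 0, 0], [1, 0, 0, 0.44, 0, 0, 0], [1, 0, 0, 0.55, 0, 0, 0], [1, 0, 0, 0.66, 0, 0, 0], [1, 0, 0, 0.77, 0, 0, 0], [1, 0, 0, 0.88, 0, 0, 0], [1, 0, 0, 1, 0, 0, 0]]]}}

```text
t: 19.65
eef_pos: [0.4947, -0.0627, 0.2289]
orientation: [[0.287, 0.93, -0.228], [0.958, -0.279, 0.069], [0.0, -0.238, -0.971]]
wrist_force: [-0.4, 0.6, -1.0]
width: 0.0079
```

```bash
python3 - <<'E'
from plant import read_camera,r
import cv2
from h import *
s=r.state();print(s["eef_pos"],s["width"],s["wrist_force"])
T0=pickle.load(open("top0.pkl","rb"));S0=pickle.load(open("scene0.pkl","rb"))
for d,b in((T0,(365,188,424,238)),(S0,(140,185,180,225))):
    h=cv2.cvtColor(d["color"],cv2.COLOR_BGR2HSV);x0,y0,x1,y1=b
    bm=((h[...,0]>95)&(h[...,0]<125)&(h[...,1]>110)).astype(np.uint8);o=np.zeros_like(bm);o[y0:y1,x0:x1]=bm[y0:y1,x0:x1]
    n,l,st,_=cv2.connectedComponentsWithStats(o);i=1+st[1:,4].argmax();blob=(l==i).astype(np.uint8)
    cs,_=cv2.findContours(blob,cv2.RETR_EXTERNAL,cv2.CHAIN_APPROX_NONE);fill=cv2.drawContours(np.zeros_like(blob),cs,-1,1,-1)
    ring=((fill-blob)>0)
    n,l,st,_=cv2.connectedComponentsWithStats(ring.astype(np.uint8));i=1+st[1:,4].argmax();ring=(l==i)
    v,u=np.nonzero(ring)
    cc,_=cv2.findContours(ring.astype(np.uint8),cv2.RETR_EXTERNAL,cv2.CHAIN_APPROX_NONE);e=cv2.fitEllipse(max(cc,key=len))
    print(len(u),e,plane(d,*e[0],.066).round(4),"depthz",np.median(pts(d,u,v)[:,2]).round(4))
o=[]
for n in("scene","top"):
    d=read_camera(n);pickle.dump(d,open(n+"7.pkl","wb"));o.append(cv2.resize(d["color"][100:300,120:380],(400,308),interpolation=2))
cv2.imwrite("pics/p6.png",cv2.hconcat(o))
E
```

```text
[ 0.49467693 -0.06268369  0.22885064] 0.007916378970481783 [-0.44717098  0.57691425 -1.00785436]
822 ((393.6108093261719, 211.7372283935547), (30.99489974975586, 31.939035415649414), 126.84186553955078) [ 0.5812 -0.2749  0.066 ] depthz 0.0613Traceback (most recent call last):
  File "<stdin>", line 12, in <module>
ValueError: attempt to get argmax of an empty sequence
```

```bash
python3 - <<'E'
from plant import read_camera
from h import *
S0=pickle.load(open("scene0.pkl","rb"));x0,y0,x1,y1=130,185,190,235
g=cv2.cvtColor(S0["color"],cv2.COLOR_BGR2HSV)[y0:y1,x0:x1]
m=((g[...,1]<60)&(g[...,2]>120)).astype(np.uint8)
n,l,st,ce=cv2.connectedComponentsWithStats(m);H,W=m.shape
for i in range(1,n):
    b=st[i]
    if b[4]>40 and b[0]>0 and b[1]>0 and b[0]+b[2]<W and b[1]+b[3]<H:
        cc,_=cv2.findContours((l==i).astype(np.uint8),0,1);e=cv2.fitEllipse(max(cc,key=len));print(b,e,plane(S0,e[0][0]+x0,e[0][1]+y0,.066).round(4))
o=[cv2.resize(S0["color"][y0:y1,x0:x1],(370,308),interpolation=2)]
for n in("scene","top"):
    d=read_camera(n);pickle.dump(d,open(n+"7.pkl","wb"))
    if n=="scene":o.append(cv2.resize(d["color"][90:290,130:390],(400,308),interpolation=2))
cv2.imwrite("pics/p6.png",cv2.hconcat(o))
E
```

```text
(no output)
```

View pics/p6.png

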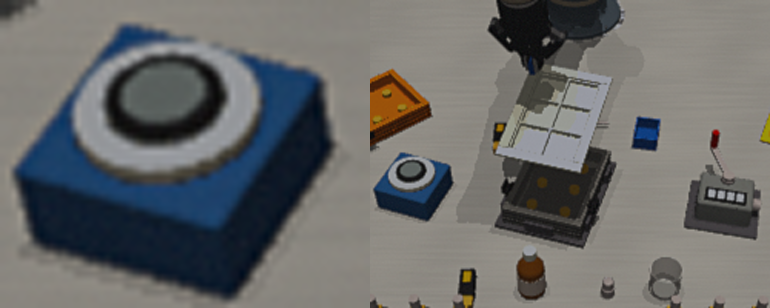

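The tray is clear, and the stack sits flat in the cradle (crop (555,190)). The lens glass is at (167,97) in the left crop. I carry the tray over while levelling it.

Emit:
{"name": "arm_command", "arguments": {"motion": [[[1, 0, -0.05, 0.02, -0.004, -0.015, 0], [1, 0, -0.12, 0.04, -0.009, -0.029, 0], [1, 0, -0.2, 0.05, -0.013, -0.044, 0], [1, 0, -0.28, 0.05, -0.018, -0.059, 0], [1, 0, -0.36, 0.05, -0.022, -0.073, 0], [1, 0, -0.44, 0.05, -0.026, -0.088, 0], [1, 0, -0.52, 0.05, -0.031, -0.102, 0], [1, 0, -0.6, 0.05, -0.035, -0.117, 0], [1, 0, -0.68, 0.05, -0.04, -0.132, 0], [1, 0, -0.76, 0.05, -0.044, -0.146, 0]]]}}

```text
t: 20.75
eef_pos: [0.4948, -0.1546, 0.2338]
orientation: [[0.287, 0.958, 0.002], [0.958, -0.287, -0.0], [0.0, 0.002, -1.0]]
wrist_force: [0.6, -0.1, -0.3]
width: 0.008
```

Emit:
{"name": "arm_command", "arguments": {"motion": [[[1, 0, -0.08, 0, 0, 0, 0], [1, 0, -0.16, 0, 0, 0, 0], [1, 0, -0.24, 0, 0, 0, 0], [1, 0, -0.32, 0, 0, 0, 0], [1, 0, -0.4, 0, 0, 0, 0], [1, 0, -0.48, 0, 0, 0, 0], [1, 0, -0.56, 0, 0, 0, 0], [1, 0, -0.64, 0, 0, 0, 0], [1, 0, -0.72, 0, 0, 0, 0], [1, 0, -0.8, 0, 0, 0, 0]]]}}

```text
t: 21.75
eef_pos: [0.4949, -0.2506, 0.2338]
orientation: [[0.287, 0.958, -0.0], [0.958, -0.287, 0.0], [0.0, -0.0, -1.0]]
wrist_force: [-0.7, -0.6, -1.5]
width: 0.008
```

Emit:
{"name": "arm_command", "arguments": {"motion": [[[1, -0.01, -0.08, -0.02, 0, 0, 0], [1, -0.02, -0.16, -0.04, 0, 0, 0], [1, -0.03, -0.24, -0.06, 0, 0, 0], [1, -0.04, -0.32, -0.1, 0, 0, 0], [1, -0.05, -0.4, -0.14, 0, 0, 0], [1, -0.05, -0.45, -0.17, 0, 0, 0], [1, -0.05, -0.48, -0.2, 0, 0, 0], [1, -0.05, -0.48, -0.2, 0, 0, 0], [1, -0.05, -0.48, -0.2, 0, 0, 0], [1, -0.05, -0.48, -0.2, 0, 0, 0]]]}}

```text
t: 22.75
eef_pos: [0.4892, -0.307, 0.21]
orientation: [[0.286, 0.958, 0.0], [0.958, -0.286, 0.0], [0.0, 0.0, -1.0]]
wrist_force: [-0.1, 0.3, -1.8]
width: 0.0081
```

```bash
python3 - <<'E'
from plant import read_camera,r
from h import *
s=r.state();print(s["eef_pos"],s["orientation"].round(3).tolist(),s["width"],s["wrist_force"])
S0=pickle.load(open("scene0.pkl","rb"));print("lens S",plane(S0,156.7,200.3,.066))
o=[]
for n,b in(("scene",(90,100,290,250)),("top",(290,120,490,270))):
    d=read_camera(n);pickle.dump(d,open(n+"8.pkl","wb"))
    h=cv2.cvtColor(d["color"],cv2.COLOR_BGR2HSV)
    x0,y0,x1,y1=b;v,u=np.mgrid[y0:y1,x0:x1].reshape(2,-1);p=pts(d,u,v);q=h[v,u]
    k=(p[:,2]>.15)&(p[:,2]<.225)&(q[:,1]<60)&(q[:,2]>100);P=p[k]
    w=np.ones(len(P));A=np.c_[P[:,:2]-P[:,:2].mean(0),np.ones(len(P))]
    for _ in range(10):
        co=np.linalg.lstsq(A*w[:,None],P[:,2]*w,rcond=None)[0];w=1/(1+np.abs(P[:,2]-A@co)/.003)
    in_=np.abs(P[:,2]-A@co)<.012
    print(n,len(P),"slope",co[:2].round(4),"z",co[2].round(4),"rect",cv2.minAreaRect(P[in_,:2].astype(np.float32)))
    o.append(cv2.resize(d["color"][y0-20:y1+20,x0:x1],(400,380),interpolation=2))
cv2.imwrite("pics/p7.png",cv2.hconcat(o))
E
```

```text
[ 0.48919229 -0.30702452  0.20999162] [[0.286, 0.958, 0.0], [0.958, -0.286, 0.0], [0.0, 0.0, -1.0]] 0.008071876139955815 [-0.05585384  0.2625139  -1.8022163 ]
lens S [ 0.5842938  -0.27150099  0.066     ]
scene 2296 slope [0.0568 0.0202] z 0.1858 rect ((0.5821886658668518, -0.26763594150543213), (0.14199990034103394, 0.19356219470500946), 72.5595474243164)
top 4716 slope [0.0384 0.0264] z 0.185 rect ((0.5826892852783203, -0.271744966506958), (0.14142729341983795, 0.19046944379806519), 73.14231872558594)
```

View pics/p7.png

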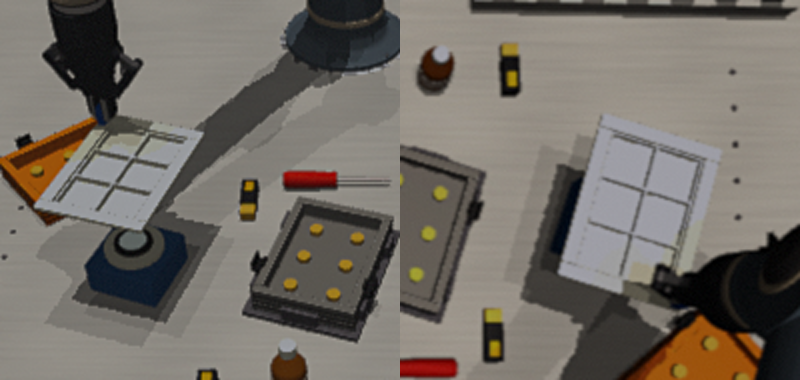

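The tray hangs over the camera (scene (120,170), with the lens below at (130,240)), and the empty stack lies flat in its cradle. The depth fit suggests a slope, so I check that against the still-seated tray's fit as a reference.

```bash
python3 - <<'E'
from h import *
ex=np.array([.958,-.287]);ey=np.array([.287,.958])
def corners(d,b,zr):
    h=cv2.cvtColor(d["color"],cv2.COLOR_BGR2HSV);x0,y0,x1,y1=b;v,u=np.mgrid[y0:y1,x0:x1].reshape(2,-1);p=pts(d,u,v);q=h[v,u]
    k=(p[:,2]>zr[0])&(p[:,2]<zr[1])&(q[:,1]<60)&(q[:,2]>100);P=p[k]
    c=np.array(cv2.minAreaRect(P[:,:2].astype(np.float32))[0]);a=(P[:,:2]-c)@ex;bb=(P[:,:2]-c)@ey
    out={}
    for n,s in(("-x",(abs(a+.087)<.006)&(abs(bb)<.06)),("+x",(abs(a-.087)<.006)&(abs(bb)<.06)),("-y",(abs(bb+.062)<.006)&(abs(a)<.06)),("+y",(abs(bb-.062)<.006)&(abs(a)<.06))):
        out[n]=(int(s.sum()),np.median(P[s,2]).round(4))
    print(c.round(4),out)
for n,b0,b8 in(("scene",(205,170,295,250),(90,100,290,250)),("top",(245,160,340,265),(290,120,490,270))):
    for i,b,z in((0,b0,(.03,.065)),(8,b8,(.15,.225))):
        print(n,i,end=" ");corners(pickle.load(open(f"{n}{i}.pkl","rb")),b,z)
E
```

```text
scene 0 [ 0.5772 -0.0245] {'-x': (118, np.float64(0.0492)), '+x': (165, np.float64(0.0491)), '-y': (121, np.float64(0.049)), '+y': (134, np.float64(0.0491))}
scene 8 [ 0.5822 -0.2676] {'-x': (75, np.float64(0.1928)), '+x': (181, np.float64(0.1924)), '-y': (141, np.float64(0.1925)), '+y': (157, np.float64(0.1924))}
top 0 [ 0.5805 -0.0191] {'-x': (228, np.float64(0.0495)), '+x': (213, np.float64(0.0494)), '-y': (240, np.float64(0.0478)), '+y': (137, np.float64(0.0493))}
top 8 [ 0.5826 -0.2717] {'-x': (159, np.float64(0.1931)), '+x': (280, np.float64(0.193)), '-y': (267, np.float64(0.193)), '+y': (284, np.float64(0.1931))}
```

All four flange sides are level to within about 0.5 mm. The flange top is at 0.193, so the tray centre is at 0.186, 12 cm above the lens. The only correction left is about 3 mm in y.

Emit:
{"name": "arm_command", "arguments": {"motion": [[[1, 0, -0.01, 0, 0, 0, 0], [1, 0, -0.02, 0, 0, 0, 0], [1, 0, -0.03, 0, 0, 0, 0], [1, 0, -0.03, 0, 0, 0, 0], [1, 0, -0.03, 0, 0, 0, 0], [1, 0, -0.03, 0, 0, 0, 0], [1, 0, -0.03, 0, 0, 0, 0], [1, 0, -0.03, 0, 0, 0, 0], [1, 0, -0.03, 0, 0, 0, 0], [1, 0, -0.03, 0, 0, 0, 0]]]}}

```text
t: 23.85
eef_pos: [0.4888, -0.311, 0.2098]
orientation: [[0.287, 0.958, -0.0], [0.958, -0.287, 0.0], [0.0, -0.0, -1.0]]
wrist_force: [-0.1, -0.2, -1.1]
width: 0.0081
```

```bash
python3 - <<'E'
from plant import r,read_camera
from h import *
s=r.state();print(s["t"],s["eef_pos"],s["width"],s["wrist_force"])
d=read_camera("scene");S0=pickle.load(open("scene0.pkl","rb"))
v,u=np.nonzero(mask(d,'red',(340,160,365,195)));print("post",u.mean(),v.mean())
x=cv2.absdiff(d["color"],S0["color"]).max(2)[225:340,170:480];print("bystander row diff",(x>60).sum())
print(r.close_job())
E
```

```text
23.85 [ 0.48882964 -0.31104303  0.2098216 ] 0.008067420026293974 [-0.13298122 -0.2398575  -1.09854751]
post 354.3888888888889 176.77777777777777
bystander row diff 314
the job is handed in; nothing more can be done
None
```

The job is handed in at about 24 s, with the arm still holding the white tray over the upward-looking camera.

- **Counter:** I swung the grey counter's lever until it stopped moving and the force rose to about 18 N, then let it go. The post returned to its rest pixel, within 0.6 px.
- **Peel:** I gripped the lug and turned the tray about its far edge to 0.24 rad; the depth fit gave 0.244, so it did not slip in the grip. I then lifted it clear. In the later pictures the stack lies flat in its cradle.
- **Final pose:** The four flange sides are level to within about 0.5 mm. The tray centre is at z ≈ 0.186, 12 cm above the lens top. After a last 4 mm move in y it should be centred to within about 2 mm. I did not measure the centring again after that move.
- **Disagreements:** The two cameras differed by 3 to 6 mm on most positions, so I used averages. A first plane fit of the held tray showed a false slope of 0.04 to 0.06, which the flange-only check did not bear out.
- **Bystanders:** I saw none moved in the pictures. A last image difference over part of the table showed 314 changed pixels. That area takes in part of the stack and shadows, so the check settles nothing.

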